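Load the rebuilt lock case on the switch-sensing test nest

ROBOT

A 6-joint arm with a two-finger parallel gripper is mounted at the origin on the work surface. World frame = base frame: x ahead of the robot, y to its left, z up, the work surface at z = 0. Lengths are in m, angles in rad, forces in N, time in s.
With the tool pointing down it reaches from about 0.325 to 0.775 m from the base axis. Payload 5.5 kg.
Tool frame: the origin (TCP) lies between the finger pads; the fingertips stand 8 mm ahead of it and the grasp point (between the pads) lies 11 mm behind it (tcp_to_tips is the distance from the TCP to the fingertips, in m); z points along the fingers, y is the direction in which the jaws open and shut (so a half turn about z gives the same grasp; the last joint's range is limited). The gripper opens to 88 mm and grips with 3 to 60 N. Pads are 20 mm wide; open, the fingers measure 115 mm over their backs; the gripper's body (75 mm by 178 mm) begins 61 mm behind the grasp point.
Start: joints at [-1.353, 0.091, 1.231, -0, 1.82, -0.057], TCP at [0.163, -0.578, 0.231] pointing down, gripper open.
Joint ranges: [-2.87, 2.87], [-0.86, 2.18], [0.17, 2.46], [-1.51, 4.65], [0.06, 2.69], [-2.65, 2.65]. Speed limits (rad/s): [2.57, 2.57, 3.01, 3.14, 3.14, 3.14].

INTERFACE

Orientations are given as a unit quaternion [w, x, y, z].
In Python, from bench import * gives the robot as it stands. Calls block until the motion is done:
- move_to(position, orientation): joint-space move of the TCP to a pose.
- move_l(position, speed=0.15, orientation=None): straight line of the TCP; orientation=None keeps the orientation; speed is the mean speed in m/s.
- movej(angles): joint-space move.
- gripper_open() and close(): open the fingers fully, or close them until they stop; the grip force is fixed at half the most.
- hold(seconds).
- inverse_kinematics(position, orientation): joint angles nearest the present ones, or None.
- state(): the state.
- get_image(name): name is "scene" or "top"; returns a dict with "frame" (384x512x3 uint8, blue, green, red), "depth" (384x512 float32, m along the optical axis (not along the pixel's ray), 0 where there is no reading), "camera_matrix" (3x3 intrinsics, pixels), "view" (4x4, takes a point from world to camera coordinates). Camera axes: x right, y up, looking along -z (the intrinsics and any distortion apply to the point x, -y, -z); pixel columns grow to the right and rows downward; lengths in m; the calibration is good to about 2 mm. A picture is of the moment at which its call begins.
A pose or a line that the arm cannot do raises IKError and nothing moves.
- job_done(): hands the job in, once; it reports no verdict.
The state is a dict: "time": time; "joint_pos": joint angles; "dq": joint speeds; "joint_torque": joint torques, N m; "ee_pos": TCP position; "ee_rot": TCP orientation; "ft_force": force on the tool from outside, world axes, zero at the start; "moment": the same for the moment, N m; "finger_gap": finger opening in m.
Only numpy, scipy, OpenCV 4.12 (cv2) and the standard library are available. Lean on these libraries where they do the work, as an engineer would, in place of code of your own. Each camera call takes 0.05 s, during which the arm holds its last target.

TASK

On this lock-repair bench, pick up the rebuilt lock case, the one closed with a brass cover, and set it gently, cover up, on the aluminium test nest between the four brass pins, long side along the nest, so that it lies flat and its end holds the switch lever with the orange roller down. Do not drop it, let go of it there, and leave the open lock case where it lies.

Things in the scene. Friction and masses are not known exactly. Their poses are not given: they have to be found in the camera images.
- case_center (a point): centre, half-way up, of the rebuilt lock case: rust-red steel block 110 mm long (its x), 46 wide (y), 40 high (z up), brass cover on top with a steel key disc, 0.4 kg. A 20 mm wide steel bolt sticks out 11 mm at its +x end. Starts flat on the bench; grip it across the 46 mm width. It may lie in the nest either way round.
- nest_bed (a point): the case's place, on top of the fixed aluminium bed, 22 mm above the bench; z up, x along the nest to the blue switch housing. The case's centre belongs 20 mm above it, its length along x. Brass pins (10 mm thick, 12 high) at x=+/-40, y=+/-40 mm leave 12 mm play each side and room for fingers between. Stop bar 8 mm high at x=-76; housing 30 mm high above the bed at x=+82.
- lever (a joint): switch lever, rad: 0 = up, about 0.38 = held flush with the bed by the case, 0.46 = stop. Steel strip 58 mm long hinged at x=80 mm of nest_bed, at bed level, on the nest's middle line, rising towards x=27, where its 10 mm orange roller tops out 22 mm above the bed. A light spring (under 1 N) lifts it; the case's weight holds it down in a slot.
- open_case: bystander to leave alone: an open lock case of the same size (110 x 46 x 40 mm) without brass cover, darker rust-red, its inside showing; origin at the centre of its underside, x along its length, z up.
Things that resemble listed ones, but are neither listed nor needed, are in the scene too. What is shaped like the part that bears case_center but purple is not meant.

How it is judged:
By the outcome, as a careful person would: the job done as asked, in the order asked, and still so for the second after the job is handed in, with the robot touching nothing.
It also fails if it takes over 35 s, if anything falls off the work surface, if the arm or the gripper's body presses on something with over 40 N, if the wrist force passes 120 N, or if a joint passes its speed limit or range.

## Working session

There is one attempt and no reset: what is moved stays moved. The work goes in short steps, each a Python script; the robot and the scene stay as the last script left them, time stands still between calls to the robot, and variables do not carry over. Pictures are saved under pics/ and viewed, and the job is handed in when it is done.

```bash
mkdir -p pics; ls; python3 - <<'E'
from bench import *
import cv2,pickle
d={}
for n in("scene","top"):
    g=get_image(n); d[n]=g; cv2.imwrite(f"pics/{n}0.png",g["frame"]); print(n,g["camera_matrix"],g["view"],[k for k in g])
pickle.dump(d,open("im0.pkl","wb"))
print(state())
E
```

```text
pics
scene [[421.48373684   0.         254.41428296]
 [  0.         421.48373684 189.27217603]
 [  0.           0.           1.        ]] [[-0.06305331  0.99776103  0.0222983   0.04399087]
 [-0.64196365 -0.0576555   0.76456426  0.32600359]
 [ 0.76413804  0.03389361  0.64416168 -1.41897396]
 [ 0.          0.          0.          1.        ]] ['frame', 'depth', 'camera_matrix', 'view']
top [[354.3411914    0.         262.37137271]
 [  0.         354.3411914  187.82553107]
 [  0.           0.           1.        ]] [[-0.02053272 -0.99978114 -0.00401096  0.02976938]
 [ 0.99576813 -0.02080942  0.08951428 -0.52365398]
 [-0.08957816 -0.00215602  0.99597746 -1.03305144]
 [ 0.          0.          0.          1.        ]] ['frame', 'depth', 'camera_matrix', 'view']
{'time': 0.1, 'joint_pos': array([-1.35268104e+00,  9.17873437e-02,  1.23175583e+00, -2.57943049e-05,
        1.81979590e+00, -5.66740956e-02]), 'dq': array([-0.00108799, -0.00061575, -0.00150432, -0.00064498,  0.00023694,
       -0.00015388]), 'joint_torque': array([ 3.99973855e-03, -4.47857845e+01, -4.07568347e+01,  7.01457309e-02,
        2.84333504e-02, -1.10937531e-04]), 'ee_pos': array([ 0.16275746, -0.57724394,  0.22962312]), 'ee_rot': array([-8.69355262e-04,  9.90576244e-01,  1.36959635e-01, -8.28706975e-05]), 'ft_force': array([-0.57604048,  0.46060054, -0.45676042]), 'moment': array([ 0.02245581, -0.00684685, -0.00209887]), 'finger_gap': 0.08752536783848397}
```

View pics/scene0.png

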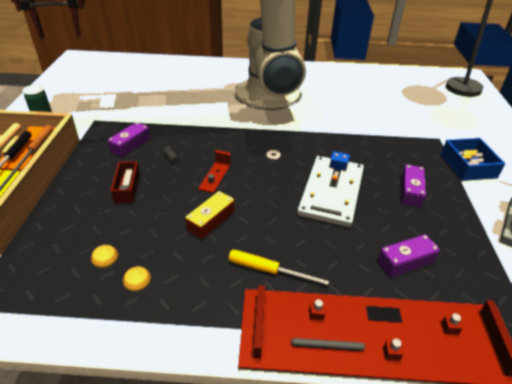

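View pics/top0.png

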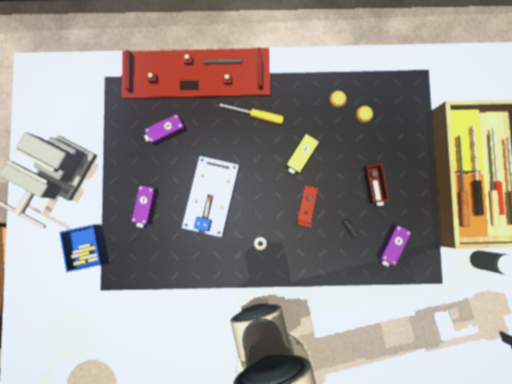

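The brass-covered case is at top pixel (302,154) and scene (211,213). The nest is at top (210,196), with its blue housing towards the robot. The open case is at top (375,185), and the purple blocks are decoys. Next I'll take enlarged crops and measure.

```bash
cat >h.py <<'E'
import numpy as np,cv2
def ray(g,uv):
    K,V=g["camera_matrix"],g["view"]; R,t=V[:3,:3],V[:3,3]
    p=np.linalg.inv(K)@np.array([uv[0],uv[1],1.]); d=R.T@np.array([p[0],-p[1],-p[2]])
    return -R.T@t,d
def onplane(g,uv,z):
    o,d=ray(g,uv); return o+d*(z-o[2])/d[2]
def dep(g,uv):
    o,d=ray(g,uv); return o+d*g["depth"][int(round(uv[1])),int(round(uv[0]))]
def proj(g,P):
    c=g["view"][:3,:3]@np.asarray(P)+g["view"][:3,3]; q=g["camera_matrix"]@np.array([c[0],-c[1],-c[2]]); return q[:2]/q[2]
E
python3 - <<'E'
import pickle; from h import *
d=pickle.load(open("im0.pkl","rb"))
t=d["top"]["frame"]; s=d["scene"]["frame"]
A=cv2.resize(t[125:185,275:335],(390,390),interpolation=cv2.INTER_NEAREST)
B=cv2.resize(t[145:245,170:255],(0,0),fx=3.9,fy=3.9,interpolation=cv2.INTER_NEAREST)
cv2.imwrite("pics/c1.png",np.hstack([A,B[:390]]))
A=cv2.resize(s[185:245,180:240],(390,390),interpolation=cv2.INTER_NEAREST)
B=cv2.resize(s[145:235,290:375],(0,0),fx=4.34,fy=4.34,interpolation=cv2.INTER_NEAREST)
cv2.imwrite("pics/c2.png",np.hstack([A,B[:390]]))
for n,lo,hi in(("brass",(20,100,90),(35,255,255)),):
  for c in("top","scene"):
    g=d[c];h=cv2.cvtColor(g["frame"],cv2.COLOR_BGR2HSV);m=cv2.inRange(h,lo,hi)
    cs,_=cv2.findContours(m,0,2)
    for k in cs:
        if cv2.contourArea(k)>60: 
            r=cv2.minAreaRect(k);print(c,r,onplane(g,r[0],.04),dep(g,r[0]))
g=d["top"];h=cv2.cvtColor(g["frame"],cv2.COLOR_BGR2HSV);m=cv2.inRange(h,(0,0,170),(180,60,255));m[:, :115]=0;m[:150]=0;m[245:]=0;m[:,260:]=0
cs,_=cv2.findContours(m,0,2);k=max(cs,key=cv2.contourArea);r=cv2.minAreaRect(k);print(r,cv2.contourArea(k))
for p in cv2.boxPoints(r):print(p,onplane(g,p,.022))
print(onplane(g,r[0],.022),dep(g,(205,180)))
E
```

```text
top ((82.7188949584961, 255.519287109375), (9.630290985107422, 25.287702560424805), 31.607501983642578) [0.33704834 0.54227026 0.04      ] [0.33477311 0.55520456 0.0145097 ]
top ((302.3264465332031, 152.8441162109375), (16.48974609375, 37.58128356933594), 32.47119140625) [ 0.62415287 -0.10150195  0.04      ] [ 0.62433455 -0.10161222  0.03903311]
top ((467.615966796875, 155.3192138671875), (94.1823501586914, 31.06119728088379), 87.1375961303711) [ 0.6063639  -0.58899378  0.04      ] [ 0.60359809 -0.5795223   0.05620028]
top ((266.8529357910156, 115.58824157714844), (33.95498275756836, 9.45888900756836), 14.03624439239502) [0.73920257 0.00103207 0.04      ] [0.74395952 0.00079235 0.02408847]
top ((365.0, 112.5), (15.0, 14.0), 90.0) [ 0.74226584 -0.29243737  0.04      ] [ 0.74724386 -0.29735682  0.02351212]
top ((338.5, 97.5), (13.0, 15.0), 90.0) [ 0.79004247 -0.2151522   0.04      ] [ 0.79690795 -0.21956611  0.02027392]
scene ((135.5, 276.0), (20.0, 23.0), 90.0) [ 0.82198182 -0.21140865  0.04      ] [ 0.80774991 -0.2184413   0.02128428]
scene ((253.4434051513672, 260.6981201171875), (5
[... 900 characters left out ...]
497480392456055, 26.870054244995117), 45.0) [ 0.37692806 -0.68297681  0.04      ] [ 0.44917208 -0.62750442  0.08901682]
scene ((26.654329299926758, 153.96255493164062), (23.420034408569336, 114.80408477783203), 38.072776794433594) [ 0.47059802 -0.58578678  0.04      ] [ 0.52428215 -0.54620815  0.08055594]
((210.00003051757812, 196.0), (41.23105239868164, 75.18604278564453), 14.03624439239502) 2636.0
[180.88239 227.47058] [0.41156903 0.26243173 0.022     ]
[199.11768 154.52942] [0.62901312 0.20744867 0.022     ]
[239.11768 164.52942] [0.59602415 0.0873346  0.022     ]
[220.88239 237.47058] [0.37981892 0.1443262  0.022     ]
[0.50309197 0.17555204 0.022     ] [0.5514291  0.19021072 0.02180304]
```

View pics/c1.png

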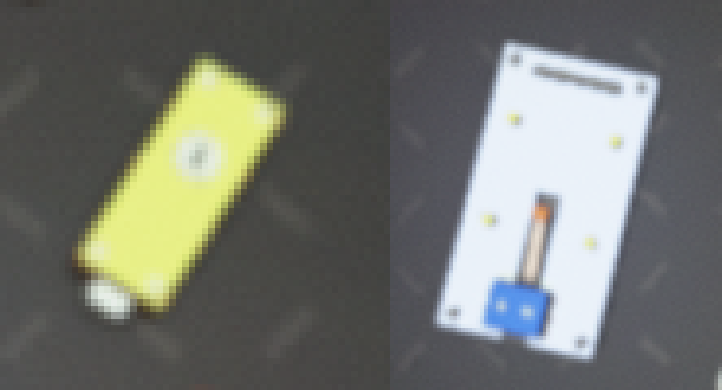

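View pics/c2.png

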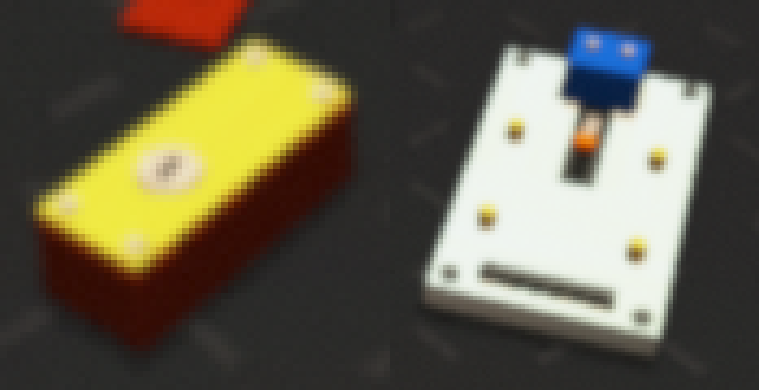

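```bash
python3 - <<'E'
import pickle; from h import *
d=pickle.load(open("im0.pkl","rb"))
def near(g,lo,hi,c,rad,amin):
    h=cv2.cvtColor(g["frame"],cv2.COLOR_BGR2HSV);m=cv2.inRange(h,lo,hi)
    n,_,st,ce=cv2.connectedComponentsWithStats(m); return [(ce[i],st[i,4]) for i in range(1,n) if st[i,4]>=amin and np.hypot(*(ce[i]-c))<rad]
for c,cb,cn in(("top",(302,153),(209,192)),("scene",(209,208),(332,189))):
    g=d[c];h=cv2.cvtColor(g["frame"],cv2.COLOR_BGR2HSV);m=cv2.inRange(h,(20,90,90),(35,255,255))
    cs,_=cv2.findContours(m,0,1)
    k=[k for k in cs if cv2.contourArea(k)>60 and cv2.pointPolygonTest(k,cb,True)>-10][0][:,0]
    W=np.array([onplane(g,p,.04)[:2] for p in k],np.float32)*1000
    r=cv2.minAreaRect(W);print(c,"case",r,cv2.boxPoints(r).round().tolist())
    for p,a in near(g,(18,60,60),(36,255,255),cn,45,1):print(" pin",p.round(1),a,(onplane(g,p,.033)*1000).round(1))
    for p,a in near(g,(100,120,60),(130,255,255),cn,60,20):print(" blue",p.round(1),a,(onplane(g,p,.052)*1000).round(1),dep(g,p))
    for p,a in near(g,(3,140,120),(15,255,255),cn,40,2):print(" roller",p.round(1),a,(onplane(g,p,.042)*1000).round(1))
E
```

```text
top case ((624.2252807617188, -101.82573699951172), (50.198028564453125, 112.56304168701172), 56.372886657714844) [[563.0, -92.0], [657.0, -154.0], [685.0, -112.0], [591.0, -50.0]]
 pin [201.3 174.7] 3 [566.3 199.2  33. ]
 pin [227.  180.5] 2 [547.3 123.2  33. ]
 pin [195. 201.] 1 [488.5 218.2  33. ]
 pin [221. 207.] 1 [469.2 141.8  33. ]
 blue [202.3 223.8] 143 [421.3 193.9  52. ] [0.42131893 0.1944769  0.04839326]
 roller [208.5 199. ] 2 [493. 177.  42.]
scene case ((625.366943359375, -102.37805938720703), (49.136131286621094, 113.94387817382812), 56.541168212890625) [[564.0, -91.0], [659.0, -154.0], [686.0, -113.0], [591.0, -50.0]]
 pin [318.4 173.9] 15 [476.  141.8  33. ]
 pin [338. 174.] 1 [471.9 189.9  33. ]
 pin [351.2 180.8] 16 [495.8 219.2  33. ]
 pin [311.8 193.8] 15 [552.4 122.6  33. ]
 pin [346.4 201.7] 17 [573.  199.9  33. ]
 blue [339.3 159.4] 273 [437.  193.2  52. ] [0.43414739 0.19378102 0.04996948]
 roller [334.6 177.4] 18 [497.7 178.2  42. ]
```

Both views agree. The case is at (624.8, -102.1) mm with its axis at -33.5°. The nest is at (518, 170.7) mm with its axis at -13.8°. The pin spacing measures 80 mm and the roller sits where it should. The bolt can point to the housing after a turn of about 20°, so I'll grasp now.

```bash
cat >>h.py <<'E'
def q(a): a=np.radians(a); return [0,float(np.cos(a/2)),float(np.sin(a/2)),0]
C=(.6248,-.1021); N=(.5179,.1707)
E
python3 - <<'E'
from bench import *
from h import *
for a in(-33.5,146.5):
    print(a,inverse_kinematics([*C,.016],q(a)),inverse_kinematics([*N,.039],q(a+19.7)))
A=-33.5
move_to([*C,.14],q(A)); s=state(); print(s["time"],s["ee_pos"],s["joint_pos"])
move_l([*C,.07],speed=.15)
g=get_image("top"); cv2.imwrite("pics/pre.png",cv2.resize(g["frame"][80:240,180:380],(800,640))[:600])
g=get_image("scene"); cv2.imwrite("pics/pres.png",cv2.resize(g["frame"][100:280,130:370],(800,600)))
print(state()["time"],state()["ee_pos"],state()["ft_force"])
E
```

```text
-33.5 [-2.15711526e-01  2.40869197e-01  1.44741738e+00 -4.44089210e-16
  1.45330608e+00  1.93977010e+00] [ 2.55996324e-01 -6.82496744e-03  1.67263323e+00 -4.44089210e-16
  1.47578439e+00  2.06764809e+00]
146.5 [-2.15711526e-01  2.40869197e-01  1.44741738e+00 -4.44089210e-16
  1.45330608e+00 -1.20182255e+00] [ 2.55996324e-01 -6.82496744e-03  1.67263323e+00 -4.44089210e-16
  1.47578439e+00 -1.07394457e+00]
2.4833 [ 0.62472769 -0.10293145  0.14017848] [-2.16880914e-01  1.80446146e-01  1.29312552e+00 -2.59891280e-04
  1.66771901e+00  1.93944814e+00]
3.2 [ 0.6256944  -0.10244772  0.07194501] [0.38530752 0.93254961 0.43442496]
```

View pics/pres.png

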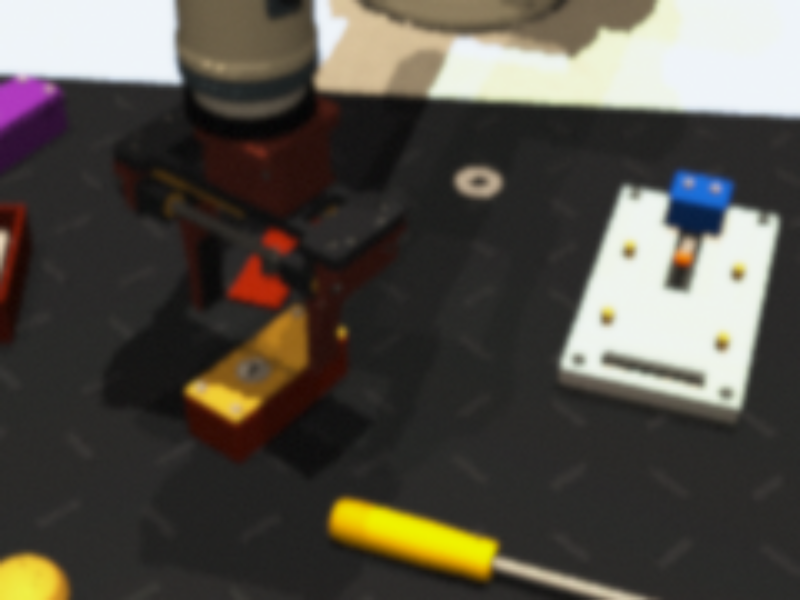

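The open fingers stand either side of the case, near (250,370) in the crop, and nothing else is in the way. I'll descend, grip and lift.

```bash
python3 - <<'E'
from bench import *
from h import *
def p(l):
    s=state();print(l,round(s["time"],2),s["ee_pos"].round(4),s["ft_force"].round(1),round(s["finger_gap"],4))
move_l([*C,.016],speed=.08);p("down")
close();hold(.2);p("closed")
s=state();e=s["ee_pos"]
move_l([C[0],C[1],.045],speed=.06);hold(.2);p("lift")
move_l([C[0],C[1],.13],speed=.12);hold(.2);p("high")
g=get_image("scene"); cv2.imwrite("pics/lift.png",cv2.resize(g["frame"][60:270,110:390],(800,600)))
g=get_image("top"); cv2.imwrite("pics/liftt.png",cv2.resize(g["frame"][80:230,210:410],(800,600)))
E
```

```text
down 4.03 [ 0.6251 -0.1022  0.0164] [ 0.4  0.4 -0.6] 0.0878
closed 4.95 [ 0.6248 -0.102   0.016 ] [0.4 1.2 1. ] 0.046
lift 5.78 [ 0.6244 -0.102   0.0443] [ 0.3  0.1 -3.9] 0.0461
high 6.84 [ 0.6243 -0.102   0.1287] [ 0.3 -0.1 -3.9] 0.0458
```

View pics/lift.png

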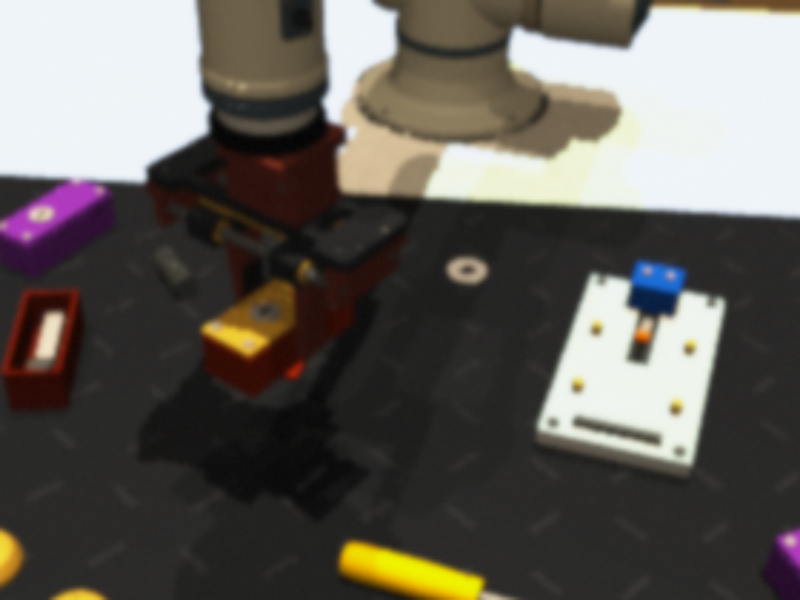

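View pics/liftt.png

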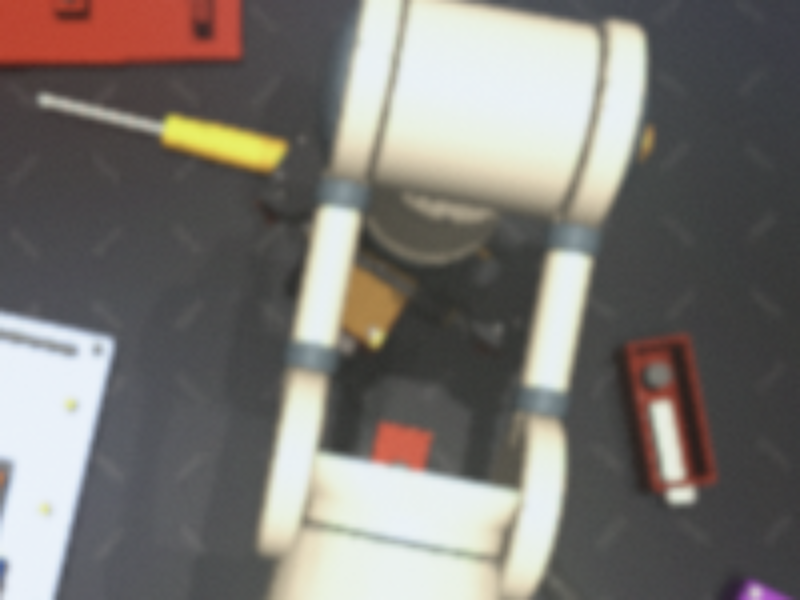

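The case (gap 46 mm, 3.9 N) hangs level in the gripper, near (265,330) in the scene crop. Next I'll carry it over the nest and check before lowering.

```bash
python3 - <<'E'
from bench import *
from h import *
def p(l):
    s=state();print(l,round(s["time"],2),s["ee_pos"].round(4),s["ft_force"].round(1),round(s["finger_gap"],4))
move_to([*N,.13],q(-13.8));p("over")
move_l([*N,.075],speed=.1);hold(.2);p("low")
g=get_image("scene"); cv2.imwrite("pics/n.png",cv2.resize(g["frame"][100:250,250:450],(800,600)))
g=get_image("top"); cv2.imwrite("pics/nt.png",cv2.resize(g["frame"][130:250,130:290],(800,600)))
E
```

```text
over 8.07 [0.5185 0.1699 0.1301] [-0.5 -0.4 -3.9] 0.0457
low 8.97 [0.5184 0.1709 0.0761] [ 0.5 -0.  -3.7] 0.0455
```

View pics/n.png

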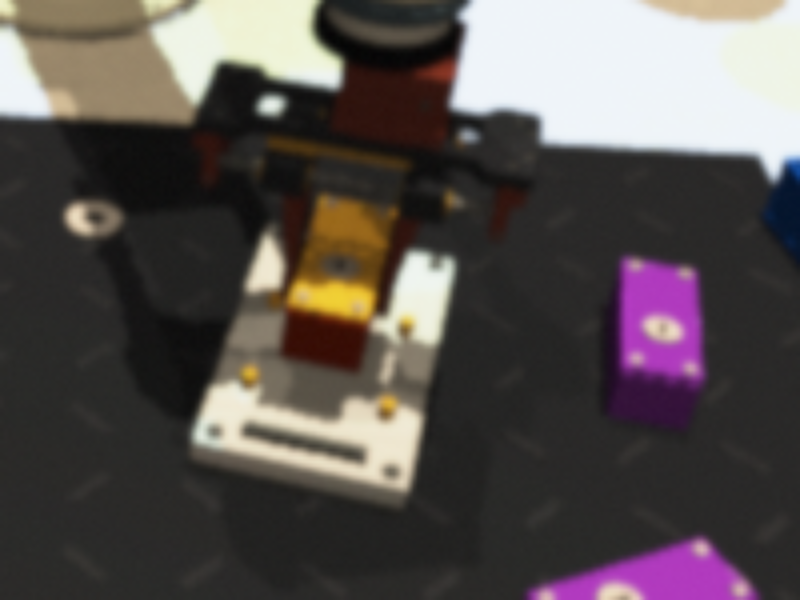

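View pics/nt.png

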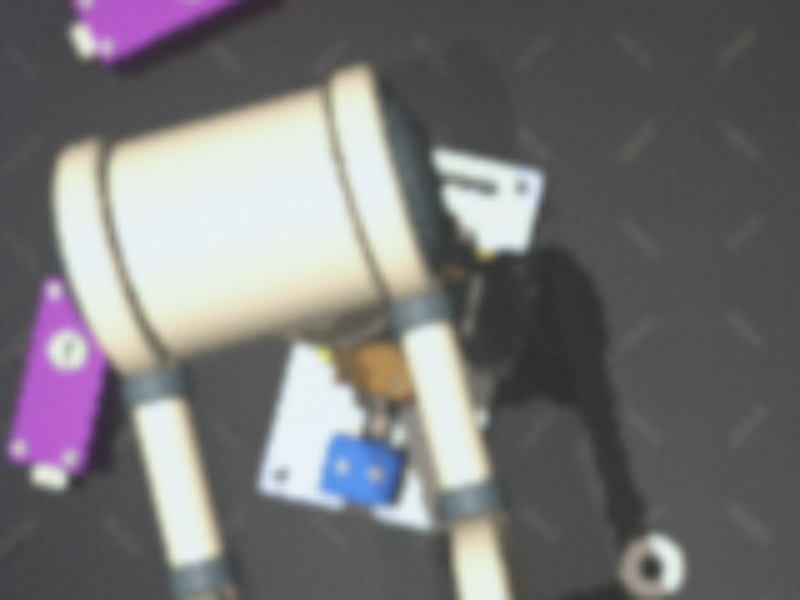

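The case sits centred between the pins with the bolt towards the blue housing (top crop 365,480). I'll lower it slowly and watch the wrist force.

```bash
python3 - <<'E'
from bench import *
from h import *
def p(l):
    s=state();print(l,round(s["time"],2),s["ee_pos"].round(4),s["ft_force"].round(1),round(s["finger_gap"],4));return s
move_l([*N,.050],speed=.06);p("roller")
move_l([*N,.042],speed=.02);hold(.1);s=p("near")
z=.042
while z>.0355:
    z-=.0007; move_l([*N,z],speed=.01); hold(.1); s=p(round(z,4))
    if s["ft_force"][2]>-1.0: break
g=get_image("scene"); cv2.imwrite("pics/d.png",cv2.resize(g["frame"][100:250,250:450],(800,600)))
E
```

```text
roller 9.63 [0.5176 0.1706 0.0495] [ 0.7  1.  -3.1] 0.0458
near 10.28 [0.5178 0.1707 0.042 ] [-0.8 -0.2 -3.5] 0.0455
0.0413 10.63 [0.518  0.1707 0.0414] [ 0.1  0.6 -3. ] 0.0457
0.0406 10.98 [0.5179 0.1707 0.0406] [-0.4 -0.6 -3.2] 0.0458
0.0399 11.33 [0.5179 0.1707 0.0399] [ 0.6  0.5 -3.1] 0.0459
0.0392 11.68 [0.5179 0.1707 0.0392] [-0.8  0.1 -3.9] 0.0457
0.0385 12.03 [0.5179 0.1707 0.0385] [ 0.2 -0.1 -3.2] 0.0457
0.0378 12.38 [0.5181 0.1707 0.038 ] [ 1.4  0.2 -0.2] 0.0459
```

View pics/d.png

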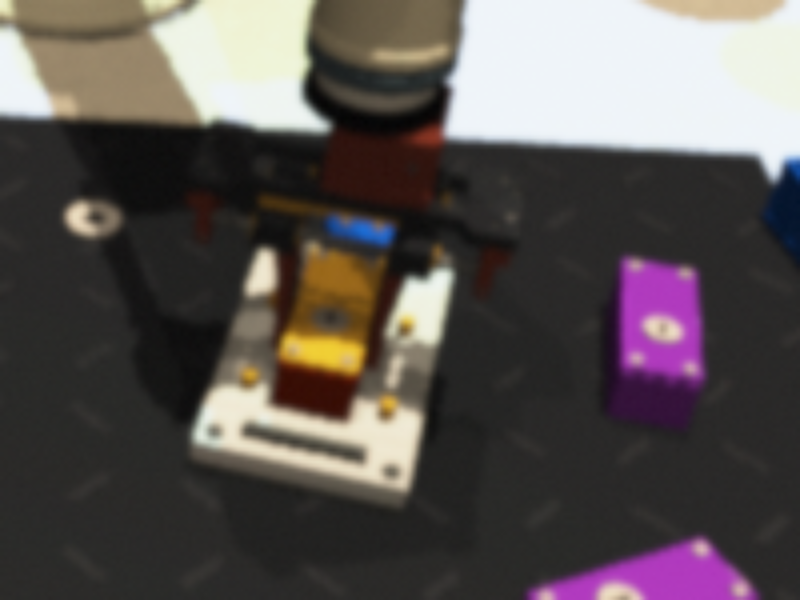

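It touched down at z = 0.038 m, as expected, and lies between the pins (near crop 320,340). I'll release, retreat and check.

```bash
python3 - <<'E'
from bench import *
from h import *
import pickle
gripper_open();hold(.2)
s=state();print(s["time"],s["finger_gap"],s["ft_force"])
move_l([*N,.16],speed=.12)
move_to([.32,-.40,.25],q(0))
hold(.2);s=state();print(s["time"],s["ee_pos"],s["ft_force"])
d={}
for c,cb in(("top",(209,185)),("scene",(332,185))):
    g=get_image(c);d[c]=g
    h=cv2.cvtColor(g["frame"],cv2.COLOR_BGR2HSV);m=cv2.inRange(h,(20,90,90),(35,255,255))
    cs,_=cv2.findContours(m,0,1)
    for k in cs:
      if cv2.contourArea(k)>100 and cv2.pointPolygonTest(k,cb,True)>-25:
        W=np.array([onplane(g,p,.062)[:2] for p in k[:,0]],np.float32)*1000
        print(c,cv2.minAreaRect(W))
        r=cv2.minAreaRect(W); bx=cv2.boxPoints(r)/1000; ctr=bx.mean(0)
        for b in bx: print("  depth z",dep(g,proj(g,[*(ctr+.7*(b-ctr)),.062]))[2].round(4))
pickle.dump(d,open("im1.pkl","wb"))
cv2.imwrite("pics/e.png",np.hstack([cv2.resize(d["scene"]["frame"][140:230,290:380],(400,400)),cv2.resize(d["top"]["frame"][145:245,160:260],(400,400))]))
cv2.imwrite("pics/f.png",d["scene"]["frame"])
E
```

```text
13.4417 0.08765988016394666 [ 0.56152462 -0.16396076 -0.0833977 ]
16.9917 [ 0.32047027 -0.39960447  0.24990155] [-0.09214099 -0.02748611  0.2314368 ]
top ((516.6181640625, 167.14666748046875), (41.81983947753906, 101.6182632446289), 76.42974853515625)
  depth z 0.0632
  depth z 0.0593
  depth z 0.0646
  depth z 0.0615
scene ((519.9761352539062, 170.7354736328125), (45.67108917236328, 114.75414276123047), 76.40850830078125)
  depth z 0.0627
  depth z 0.0626
  depth z 0.0642
  depth z 0.0617
```

View pics/e.png

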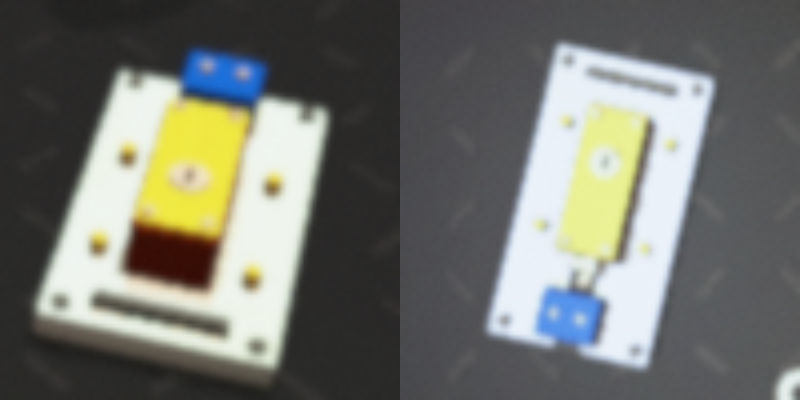

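View pics/f.png

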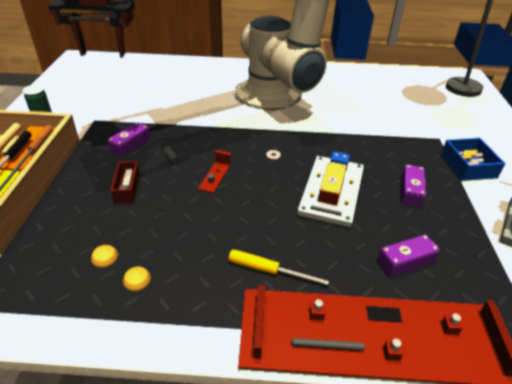

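The case lies flat between the four pins at scene (332,182), with its top at about 0.062 m and its axis at -13.6°. The open case at (125,181) hasn't moved. I'll hand the job in.

```bash
python3 -c "
from bench import *
job_done()"
```

```text
the job is handed in; nothing more can be done
```

The rebuilt lock case is on the test nest, cover up, between the four brass pins and with its bolt towards the switch housing. I gripped it across the 46 mm width and lowered it slowly; it touched down at the height expected for the bed. I then let go, moved the arm clear and handed the job in at about 17 s of the 35 s allowed.

**Last checks:**
- **Flatness:** the cover should be at 62 mm. The depth readings near its corners were 62–64 mm in the scene view. The top view gave 59–65 mm, with more noise.
- **Alignment:** the case's axis is at -13.6°, against -13.8° for the nest.
- **Centring:** both views put it within about 4 mm of the nest centre, inside the 12 mm of play. They disagree by about 3–4 mm, most likely because bright edges in the top view shrink the cover's outline there.
- **Open case:** it shows at the same place in the image as before.
- **Lever:** I could not see the roller under the case, so I judge it held down only from the case lying flat at bed height.

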